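# Load-test a relay board at the third load step

## Robot

A 7-joint arm with a two-finger parallel gripper is mounted at the origin on the work surface. World frame = base frame: x ahead of the robot, y to its left, z up, the work surface at z = 0. Lengths are in m, angles in rad, forces in N, time in s.
With the tool pointing down it reaches from about 0.4 to 0.875 m from the base axis. Payload 19.3 kg.
Tool frame: the origin (TCP) lies between the finger pads, 19 mm behind the fingertips; this is the grasp point; z points along the fingers, y is the direction in which the jaws open and shut (so a half turn about z gives the same grasp; the last joint's range is limited). The gripper opens to 85 mm and grips with 20 to 120 N. Pads are 22 mm wide; open, the fingers measure 114 mm over their backs; the gripper's body (76 mm by 85 mm) begins 54 mm behind the grasp point. The pads swing forward as they close: fully open they stand 13 mm farther back than shut.
Start: joints at [-0.07, 0.521, -0.036, 1.599, 0.021, 1.021, -0.113], TCP at [0.625, -0, 0.25] pointing down, gripper open.
Joint ranges: [-2.91, 2.91], [-0.3, 2.13], [-1.5, 1.42], [0.17, 2.43], [-1.26, 4.41], [0.16, 1.93], [-2.52, 2.52]. Speed limits (rad/s): [1.89, 1.89, 2.39, 2.39, 3.01, 3.01, 3.01].

## Interface

Orientations are given as [roll, pitch, yaw] about the fixed x, y, z axes, in that order (R = Rz(yaw) Ry(pitch) Rx(roll)).
In Python, from workcell import bot gives the robot as it stands. The module is installed in compiled form; this text tells all that it offers.
- The arm moves only by the tool move_arm, never from a script. Its argument "moves" is text: rows parted by semicolons, each of 4 numbers parted by spaces: the shift along the tool's x, y, z in mm, then the turn about the tool's z in rad. In form: dx dy dz yaw; .... A call has exactly 10 rows; each row is the pose to reach, as a shift and turn from the pose commanded when the call began, along the tool's axes at that moment; what a row does not reach only later rows make up. A row lasts 1/12 s, in which the tool goes at most 41.7 mm and 7.16 degrees, less where a joint would pass 70% of its speed; a pose out of reach is approached as far as the arm can. A call with a gripper value outside its range is refused whole. "grip" is the opening, from 0 (shut) to 1 (fully open), set as the call begins (left out, the last holds). The fingers move at their own pace and stop on an object; "grip_force" is the grip in N (left out, the last holds). Time passes only in rows, so rows that repeat a pose let the fingers close, or fill a call up. It gives the time, the measured TCP pose, the force and the opening at its end, in the units of the state.
- bot.observe(): the state, without advancing time (a new reading comes with each control period).
- bot.grab_frame(name): name is "scene" or "side" or "wrist"; returns a dict with "frame" (420x560x3 uint8, red, green, blue), "z_map" (420x560 float32, m along the optical axis (not along the pixel's ray), 0 where there is no reading), "K" (3x3 intrinsics, pixels), "dist" ([k1, k2, p1, p2, k3] as OpenCV has them; the pictures are not rectified), "eye" and "attitude" of the camera in the world. Camera axes: x right, y up, looking along -z (the intrinsics and any distortion apply to the point x, -y, -z); pixel columns grow to the right and rows downward; lengths in m; the calibration is good to about 2 mm. A picture is of the moment at which its call begins.
- bot.job_done(): hands the job in, once; it reports no verdict.
Trained networks look in a picture, given as the dict that the camera call returned (one of the last four; its "shot" number tells which), for a name from the list of things; names that differ only in an ending like _2 or _b are one class to them, and where a whole thing is asked for, a point or a joint stands for the part that bears it (a point fixed in the world has none). Each returns a list of dicts, best first, with "conf" (0 to 1); they miss things now and then, are a little off and sometimes report something else, mostly with a low value. They report only what shows in the picture. A call takes as long as a camera call.
- bot.search_frame(picture, label): "at" ([column, row] in pixels, amid what is visible of it).
- bot.pinpoint(picture, label): "at" ([column, row] in pixels: a listed point, or the origin of a listed thing).
The state is a dict: "clock": time; "qpos": joint angles; "qd": joint speeds; "joint_efforts": joint torques, N m; "position": TCP position; "tool_rot": TCP orientation; "force": force on the tool from outside, world axes, zero at the start; "moment": the same for the moment, N m; "grip_width": finger opening in m.
Only numpy, scipy, OpenCV 4.12 (cv2) and the standard library are available. Lean on these libraries where they do the work, as an engineer would, in place of code of your own. Each camera call takes 0.05 s, during which the arm holds its last target. There are 200 camera calls.

## Task

Load-test the clamped board: first turn the round black voltage knob until its pointer lines up with the red marker on its scale, and let go of it. Then take the yellow winged load switch, turn it clockwise from off, click by click by feel, to the third stop and no further, and keep hold of it there against its return spring: the program finishes while still holding the switch. Leave the loose board, the bin, the terminal strip and the screwdriver where they lie.

Things in the scene. Friction and masses are not known exactly. Their poses are not given: they have to be found in the camera images.
- jig: Board test jig, fixed: grey case 260 (x) x 300 (y) x 72 mm high, black heat sink on its far (+x) face. Origin: centre of its underside; x away from the robot side, y left. Both controls have vertical axes on its flat top panel (z = 72 mm) at x = -72 mm: voltage knob at y = +75, load switch at y = -75 mm. Beyond x = -8 mm: a nest with the clamped board, up to 33 mm over the panel.
- volt: Voltage knob: round, black, 36 mm diameter, 7 to 27 mm above the panel, over a 46 mm skirt (1 to 7 mm) with a white pointer. Origin: on the axis, 1 mm above the panel; x along the pointer. Turns clockwise (from above) for more volts, 270 degrees in all, even friction 0.03 N m, stays where left. The pointer starts 0.5 to 2.3 rad anticlockwise of the red marker.
- volt_grip (a point): On the voltage knob's axis, 25 mm above the panel: put the TCP here, tool pointing down (fingertips then 6 mm above the panel). The knob is round, so any yaw grips it.
- volt_tip (a point): Tip of the voltage knob's white pointer line, 30 mm from its axis, 7 mm above the panel. Turns with the knob.
- mark_tip (a point): Where the volt_tip must come: at the point of the red marker, a fixed flat red arrow 7 x 13 mm lying on the panel just outside the voltage knob's pointer. 30 mm from the knob's axis, 7 mm above the panel. Its angle on the scale differs from start to start.
- step: Load switch: yellow wing 46 x 13 mm, 7 to 31 mm above the panel, on a grey 48 mm skirt. Origin: on the axis, 1 mm above the panel; x along the wing to its pointer end. Starts on its off end stop (white dot), 67.5 degrees anticlockwise of the jig's x. Six stops (black dots) follow clockwise, 22.5 degrees apart: the third is 67.5 degrees from off. A spring returns it to off from anywhere if let go.
- step_grip (a point): On the load switch's axis, 25 mm above the panel: put the TCP here, tool down, fingers closing across the 13 mm wing; 40 N of grip holds it. Feel: the resisting torque is about 0.15 N m + 0.03 N m per rad, with clicks of +-0.11 N m on top: lowest at each stop, highest half way between stops (0.26 to 0.30 N m).
- step_tip (a point): End of the load switch's white pointer line, 32 mm from its axis along the wing, 7 mm above the panel. Turns with the switch. At the third stop it points along the jig's +x and lies at y = -75 mm in the jig's frame (larger y: short of it; smaller y: past it).
- bin: Bystander: blue open parts bin 160 x 105 x 70 mm with green terminal strips, standing left of the jig. Origin: centre of its underside.
- board: Bystander: loose blue board 100 x 156 mm, 18 mm high over its parts, lying right of the jig. Origin: centre of its underside.
- terminal: Bystander: loose green 8-way terminal strip 15 x 61 x 18 mm, lying left of the jig on the robot's side of the bin. Origin: centre of its underside.
- screwdriver: Bystander: red-handled screwdriver, 170 mm long, lying right of the jig on the robot's side of the loose board. Origin: about mid-length, on the bench.

How it is judged:
By the outcome, as a careful person would: the job done as asked, in the order asked, and still so for the second after the job is handed in, while the arm keeps its last pose, push and grip.
It also fails if it takes over 67 s, if anything falls off the work surface, if the arm or the gripper's body presses on something with over 40 N, if the wrist force passes 120 N, or if a joint passes its speed limit or range.

## Working session

There is one attempt and no reset: what is moved stays moved. The work goes in short steps, Python scripts to look and compute and a tool call to move; the robot and the scene stay as the last step left them, time stands still between calls to the robot, and variables do not carry over. Pictures are saved under pics/ and viewed, about 8 in all and at most 12, crops included, and the job is handed in when it is done.

Besides the shell and the picture viewer there is one more tool, called by a JSON object that holds its "method" and its "body". move_arm: Moves the arm, as the interface text tells. Its arguments: {"type":"object","properties":{"moves":{"type":"string"},"grip":{"type":"number"},"grip_force":{"type":"number"}},"required":["moves"]}

```bash
mkdir -p pics; cat > h.py <<'E'
import numpy as np, cv2
from scipy.spatial.transform import Rotation as Ro
from workcell import bot
def Rm(a):
    a=np.array(a,float)
    return a if a.shape==(3,3) else (Ro.from_quat(a).as_matrix() if a.size==4 else Ro.from_euler('xyz',a).as_matrix())
def ray(p,uv):
    n=cv2.undistortPoints(np.array([[uv]],float),p['K'],np.array(p['dist'],float))[0,0]
    return np.array(p['eye']),Rm(p['attitude'])@np.array([n[0],-n[1],-1.])
def onz(p,uv,z):
    e,d=ray(p,uv); return e+d*(z-e[2])/d[2]
def tri(obs):
    A=0;b=0
    for p,uv in obs:
        e,d=ray(p,uv); d=d/np.linalg.norm(d); M=np.eye(3)-np.outer(d,d); A=A+M; b=b+M@e
    x=np.linalg.solve(A,b)
    res=[np.linalg.norm(np.cross(x-ray(p,uv)[0],ray(p,uv)[1]/np.linalg.norm(ray(p,uv)[1]))) for p,uv in obs]
    return x,np.round(np.array(res)*1000,1)
def proj(p,X):
    c=Rm(p['attitude']).T@(np.array(X)-p['eye']); c=c*[1,-1,-1]
    return cv2.projectPoints(c.reshape(1,1,3),np.zeros(3),np.zeros(3),p['K'],np.array(p['dist'],float))[0][0,0]
def save(p,n,crop=None,s=1):
    f=p['frame'][...,::-1]
    if crop: f=f[crop[1]:crop[3],crop[0]:crop[2]]
    cv2.imwrite('pics/'+n,cv2.resize(f,None,fx=s,fy=s,interpolation=cv2.INTER_CUBIC))
E
python3 - <<'E'
from h import *
s=bot.observe(); print({k:np.round(v,3) for k,v in s.items()})
ps={n:bot.grab_frame(n) for n in('scene','side','wrist')}
for n,p in ps.items(): print(n,p['eye'],p['attitude'])
names=['jig','volt_grip','volt_tip','mark_tip','step_grip','step_tip','volt','step']
for l in names:
    o=[]
    for n,p in ps.items():
        r=bot.pinpoint(p,l)
        if r: print(l,n,np.round(r[0]['at'],1),round(r[0]['conf'],2),np.round(onz(p,r[0]['at'],.08),3)); o.append((p,r[0]['at']))
    if len(o)>1: print('   tri',tri(o))
im=np.hstack([cv2.resize(ps[n]['frame'],(400,300)) for n in('scene','side')])
cv2.imwrite('pics/a.png',im[...,::-1]); save(ps['wrist'],'w.png')
E
```

```text
{'clock': np.float64(0.0), 'qpos': array([-0.07 ,  0.522, -0.036,  1.6  ,  0.021,  1.021, -0.113]), 'qd': array([ 0.002, -0.001,  0.   ,  0.   ,  0.   , -0.001, -0.001]), 'joint_efforts': array([-4.0000e-03, -9.2711e+01,  1.9780e+00, -3.6993e+01,  1.8000e-02,
        8.0000e-03, -0.0000e+00]), 'position': array([ 0.625, -0.   ,  0.249]), 'tool_rot': array([-3.14 ,  0.   ,  1.571]), 'force': array([ 0.263, -0.254,  0.23 ]), 'moment': array([-0.023, -0.017,  0.022]), 'grip_width': np.float64(0.085)}
scene [ 0.93067034 -0.54475502  0.6972036 ] [ 0.82829815 -0.00533131  0.52539177]
side [0.11005142 0.54654244 0.7799814 ] [ 0.79007598  0.01940534 -2.38677935]
wrist [0.62488221 0.06971169 0.37390279] [-0.27739236  0.00237371 -0.00075159]
jig scene [294.5 223.6] 0.81 [ 0.653 -0.003  0.08 ]
jig side [263.7 235.5] 0.86 [0.568 0.109 0.08 ]
jig wrist [271.5 120.5] 0.95 [0.621 0.072 0.08 ]
   tri (array([0.61844095, 0.06656938, 0.00460965]), array([2.2, 4.3, 5.8]))
volt_grip scene [283.4 161.1] 0.84 [0.533 0.162 0.08 ]
volt_grip side [261.  242.5] 0.87 [0.559 0.127 0.08 ]
volt_grip wrist [277.6 
[... 660 characters left out ...]
tep_tip scene [264.2 202.1] 0.58 [0.568 0.021 0.08 ]
step_tip side [297.8 216.4] 0.62 [0.552 0.016 0.08 ]
step_tip wrist [211.5 172.5] 0.84 [0.563 0.023 0.08 ]
   tri (array([0.56063431, 0.01981932, 0.07641297]), array([6.8, 9.2, 2.7]))
volt scene [284.8 172.3] 0.62 [0.556 0.128 0.08 ]
volt side [260.6 252.9] 0.77 [0.539 0.148 0.08 ]
volt wrist [192.1  40.2] 0.94 [0.551 0.142 0.08 ]
   tri (array([0.54764704, 0.14284975, 0.06738617]), array([0.9, 1.7, 1.8]))
step scene [247.6 207.5] 0.96 [ 0.548 -0.011  0.08 ]
step side [309.6 215.6] 0.58 [ 0.534 -0.004  0.08 ]
step wrist [199.8 200.8] 0.86 [ 0.549 -0.006  0.08 ]
   tri (array([ 0.54326632, -0.00784719,  0.07233963]), array([3. , 5. , 3.9]))
```

View pics/w.png

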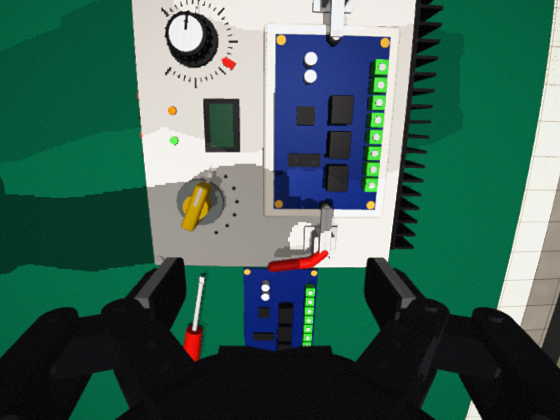

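View pics/a.png

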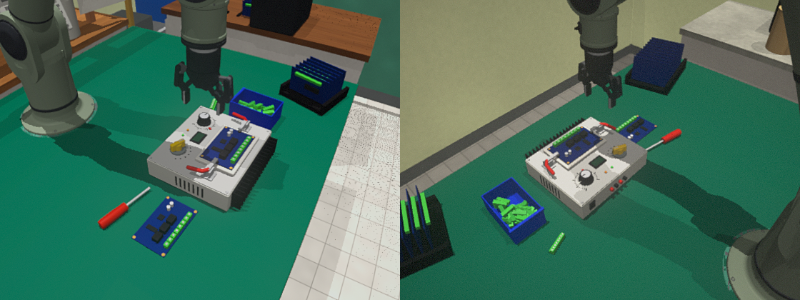

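The wrist view shows the knob at about (188,33) with its pointer up. The red marker is at (228,63), and the switch is at (197,205) with its wing tip toward the upper right. Next I'll move in for a closer look.

{"method": "move_arm", "body": {"moves": "20 -15 0 0; 50 -40 0 0; 70 -60 10 0; 70 -60 30 0; 70 -60 30 0; 70 -60 30 0; 70 -60 30 0; 70 -60 30 0; 70 -60 30 0; 70 -60 30 0", "grip": 0.75}}

```text
clock: 2.18
position: [0.5654, 0.0696, 0.2204]
tool_rot: [3.141, -0.0, 1.57]
force: [-0.7, 0.3, -0.4]
grip_width: 0.0641
```

```bash
cat > m.py <<'E'
from h import *
import sys
s=bot.observe(); print(s['clock'],s['position'],s['tool_rot'],s['grip_width'],np.round(s['qpos'],2))
p=bot.grab_frame('wrist')
Z={'jig':0,'volt':.073,'step':.073,'volt_grip':.097,'step_grip':.097,'volt_tip':.079,'step_tip':.079,'mark_tip':.079}
for l,z in Z.items():
    for r in bot.pinpoint(p,l)[:1]:
        u=np.round(r['at']).astype(int); zz=p['z_map'][min(max(u[1],0),419),min(max(u[0],0),559)]
        e,d=ray(p,r['at']); print(l,np.round(r['at'],1),round(r['conf'],2),np.round(onz(p,r['at'],z),4),'depth pt',np.round(e+d*zz,4))
save(p,sys.argv[1])
E
python3 m.py w2.png
```

```text
2.1833 [0.5653847  0.06957612 0.22039387] [ 3.14101377e+00 -6.34039818e-05  1.57001121e+00] 0.06407424026258463 [-0.19  0.47 -0.06  1.78  0.03  0.9  -0.26]
jig [325.7 185.9] 0.79 [0.6238 0.0687 0.    ] depth pt [0.6115 0.0836 0.073 ]
volt [257.7 120.9] 0.68 [0.5505 0.1407 0.073 ] depth pt [0.5521 0.1406 0.1015]
step [259.4 275.1] 0.94 [ 0.5498 -0.0063  0.073 ] depth pt [0.5516 0.0102 0.1038]
volt_grip [257.4 111.9] 0.64 [0.5517 0.1474 0.097 ] depth pt [0.5518 0.1474 0.0983]
step_grip [259.8 292.7] 0.95 [ 0.5512 -0.0116  0.097 ] depth pt [ 0.5516 -0.0076  0.1036]
step_tip [272.  247.8] 0.92 [0.5625 0.0256 0.079 ] depth pt [0.5624 0.0232 0.0734]
mark_tip [286.1 140.1] 0.52 [0.5749 0.1248 0.079 ] depth pt [0.5751 0.1245 0.0737]
```

View pics/w2.png

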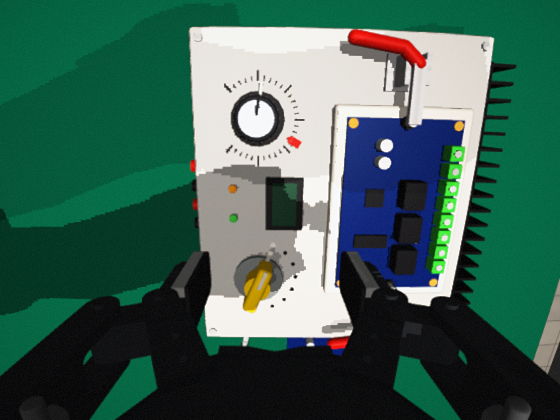

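The knob's white top is centred near (257,118), its pointer line near (257,103) pointing up. The red marker is at (294,142) and the switch axis near (259,277). I'll refine these from colour blobs and panel corners.

```bash
cat > r.py <<'E'
from h import *
p=bot.grab_frame('wrist'); f=p['frame'].astype(int)
for a,uv in dict(TL=(191,28),TR=(493,38),BL=(207,337)).items(): print(a,np.round(onz(p,uv,.072),4))
r,g,b=f[...,0],f[...,1],f[...,2]
m=(r>170)&(g<90)&(b<90); m[:100]=0;m[180:]=0;m[:,:260]=0;m[:,330:]=0
v,u=np.nonzero(m); c=(u.mean(),v.mean()); M=onz(p,c,.0725); print('red',len(u),c,M)
# depth cloud around knob top
H,W=p['z_map'].shape
def cloud(u0,v0,u1,v1):
    P=[]
    for v in range(v0,v1):
        for u in range(u0,u1):
            z=p['z_map'][v,u]
            if z>0:
                e,d=ray(p,(u,v)); P.append(e+d*z)
    return np.array(P)
for n,bx,zr in (('volt',(215,75,310,170),(.095,.11)),('step',(220,230,310,325),(.095,.11)),('panel',(225,160,260,185),(0,.2))):
    C=cloud(*bx); k=C[(C[:,2]>zr[0])&(C[:,2]<zr[1])]
    mm=(k.min(0)+k.max(0))/2
    print(n,len(k),'med',np.median(k,0).round(4),'mid',mm.round(4),'ext',np.ptp(k,0).round(4))
    if n=='volt': V=mm
    if n=='step':
        S=mm; w,E=np.linalg.eigh(np.cov(k[:,:2].T)); print('wing dir deg',np.degrees(np.arctan2(E[1,1],E[0,1]))%180)
d=V-S; print('jig yaw deg',np.degrees(np.arctan2(-d[0],d[1])))
print('mark angle deg',np.degrees(np.arctan2(M[1]-V[1],M[0]-V[0])),np.linalg.norm((M-V)[:2]))
save(p,'k.png',(210,70,320,320),2.4)
E
python3 r.py
```

```text
TL [0.4964 0.2157 0.072 ]
TR [0.7495 0.2125 0.072 ]
BL [ 0.4917 -0.0809  0.072 ]
red 89 (np.float64(294.1573033707865), np.float64(142.02247191011236)) [0.58164993 0.12318438 0.0725    ]
volt 1743 med [0.5504 0.1425 0.0999] mid [0.5504 0.1422 0.0989] ext [0.0369 0.0366 0.0068]
step 882 med [ 0.5486 -0.0051  0.1029] mid [ 0.5482 -0.0065  0.1003] ext [0.028  0.0445 0.0104]
wing dir deg 66.50578854769394
panel 875 med [0.5353 0.0968 0.0725] mid [0.535  0.0966 0.0727] ext [0.0314 0.0222 0.0042]
jig yaw deg -0.8484106085797964
mark angle deg -31.282782309256625 0.036608271166538045
```

View pics/k.png

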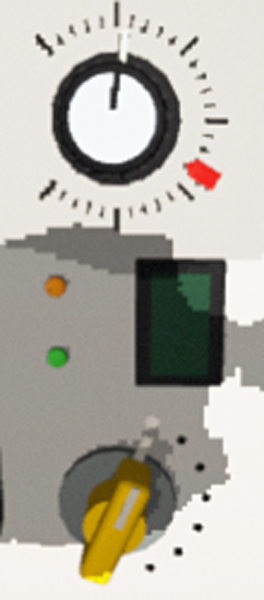

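{"method": "move_arm", "body": {"moves": "35 -7 0 0; 73 -15 10 0; 73 -15 45 0; 73 -15 80 0; 73 -15 105 0; 73 -15 115 0; 73 -15 122 0; 73 -15 122 0; 73 -15 122 0; 73 -15 122 0"}}

```text
clock: 3.52
position: [0.5508, 0.1431, 0.0995]
tool_rot: [3.14, -0.001, 1.57]
force: [0.8, 0.2, 0.6]
grip_width: 0.0642
```

```bash
python3 - <<'E'
from h import *
# pointer from earlier pose: rebuild camera pose from tool pose change (pure translation)
s=bot.observe(); print(s['position'],s['tool_rot'],s['force'],np.round(s['qpos'],2))
p=bot.grab_frame('wrist')
q=dict(p); q['eye']=np.array(p['eye'])+np.array([.56538,.06958,.22039])-s['position']
V=np.array([.5504,.1422])
for uv,z in (((260.8,88.8),.079),((257.1,113.8),.099),((258.8,101.3),.099)):
    X=onz(q,uv,z); print(X,np.linalg.norm(X[:2]-V),np.degrees(np.arctan2(*(X[:2]-V)[::-1])))
E
```

```text
[0.55084424 0.14309349 0.09945604] [ 3.13955871e+00 -6.78460539e-04  1.57043180e+00] [0.76263251 0.16291659 0.5834033 ] [-0.31  0.64 -0.06  1.86  0.06  0.64 -0.41]
[0.55389506 0.16652206 0.079     ] 0.024571899242872928 81.82261480278311
[0.55166701 0.14603725 0.099     ] 0.004041020011847603 71.72745837901539
[0.55310477 0.15532542 0.099     ] 0.013401209370728438 78.35599952390945
```

{"method": "move_arm", "body": {"moves": "0 0 0 0; 0 0 0 0; 0 0 0 0; 0 0 0 0; 0 0 0 0; 0 0 0 0; 0 0 0 0; 0 0 0 0.05; 0 0 0 0.1; 0 0 0 0.2", "grip": 0.2, "grip_force": 40}}

```text
clock: 4.4
position: [0.5509, 0.143, 0.0989]
tool_rot: [3.14, -0.001, 1.369]
force: [1.6, -0.5, 8.4]
grip_width: 0.0347
```

{"method": "move_arm", "body": {"moves": "0 0 0 0.1; 0 0 0 0.2; 0 0 0 0.3; 0 0 0 0.4; 0 0 0 0.5; 0 0 0 0.6; 0 0 0 0.7; 0 0 0 0.8; 0 0 0 0.85; 0 0 0 0.85"}}

```text
clock: 5.23
position: [0.5514, 0.1427, 0.0989]
tool_rot: [3.14, -0.003, 0.517]
force: [4.6, -3.0, 6.9]
grip_width: 0.0344
```

{"method": "move_arm", "body": {"moves": "0 0 0 0.1; 0 0 0 0.2; 0 0 0 0.3; 0 0 0 0.4; 0 0 0 0.5; 0 0 0 0.6; 0 0 0 0.7; 0 0 0 0.78; 0 0 0 0.78; 0 0 0 0.78"}}

```text
clock: 6.07
position: [0.5515, 0.142, 0.099]
tool_rot: [-3.141, -0.003, -0.261]
force: [4.6, -6.9, 7.5]
grip_width: 0.0344
```

```bash
python3 m.py w3.png
```

```text
6.0667 [0.55150181 0.1420393  0.09895324] [-3.14143603 -0.00339077 -0.26071952] 0.034396364427090716 [-0.66  0.69  0.43  1.88 -0.45  0.66 -1.79]
volt [275.5 260.1] 0.74 [0.5492 0.1426 0.073 ] depth pt [0.5615 0.1394 0.0999]
step [546.6 190.6] 0.84 [ 0.5492 -0.0081  0.073 ] depth pt [0.5599 0.0125 0.0964]
volt_grip [278.5 278.1] 0.72 [0.551  0.1407 0.097 ] depth pt [0.553  0.1403 0.1006]
volt_tip [281.9 207. ] 0.87 [0.5787 0.1315 0.079 ] depth pt [0.5768 0.1318 0.0718]
step_tip [502.2 184.9] 0.97 [0.5613 0.0215 0.079 ] depth pt [0.562  0.0228 0.0808]
mark_tip [288.2 212.1] 0.54 [0.5754 0.1291 0.079 ] depth pt [0.5735 0.1293 0.0726]
```

View pics/w3.png

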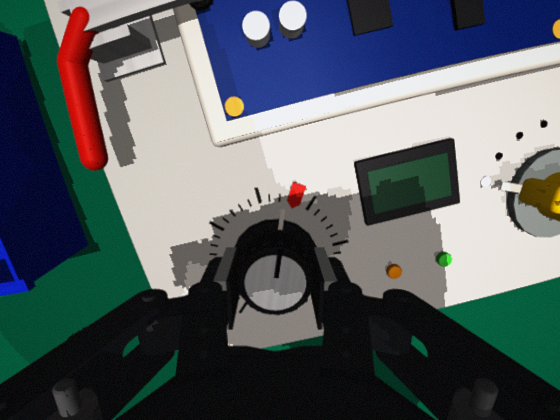

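The knob is gripped. The pointer line at (282,215) and the red marker at (297,195) are both in view, and the pointer is still a little anticlockwise of the marker.

```bash
cat > v.py <<'E'
from h import *
import sys
p=bot.grab_frame('wrist'); f=p['frame'].astype(int); s=bot.observe()
r,g,b=f[...,0],f[...,1],f[...,2]
m=((r>140)&(g<90)&(b<90)).astype(np.uint8)
n,l,st,ce=cv2.connectedComponentsWithStats(m)
V=np.array([float(sys.argv[2]),float(sys.argv[3])]) if len(sys.argv)>3 else s['position'][:2]
an=lambda X:np.degrees(np.arctan2(*(X[:2]-V)[::-1]))
for i in range(1,n):
    X=onz(p,ce[i],.0725); d=np.linalg.norm(X[:2]-V)
    if st[i,4]>20 and d<.06: print('red',st[i,4],ce[i],X.round(4),d.round(4),'ang',an(X))
# brightness profile vs angle on skirt (z=.079) radii 20..23 and top (z=.099) radii 8..15
for z,rr in ((.079,np.arange(19.5,23,.5)),(.079,np.arange(25,30,.5)),(.099,np.arange(8,16,1))):
    o=[]
    for a in range(-75,35,3):
        o.append(int(np.mean([np.mean(f[tuple(np.round(proj(p,[V[0]+R*1e-3*np.cos(np.radians(a)),V[1]+R*1e-3*np.sin(np.radians(a)),z])).astype(int)[::-1])]) for R in rr])))
    print(z,rr[0],list(zip(range(-75,35,3),o)))
q=proj(p,[*V,.079]).astype(int); print('axis px',proj(p,[*V,.099]))
x0,y0=max(q[0]-60,0),max(q[1]-90,0); print('crop',x0,y0)
save(p,sys.argv[1],(x0,y0,x0+120,y0+120),5)
E
python3 v.py c1.png
```

```text
red 168 [297.1547619  189.72619048] [0.5838 0.122  0.0725] 0.0379 ang -31.80483562927344
0.079 19.5 [(-75, 23), (-72, 28), (-69, 22), (-66, 17), (-63, 15), (-60, 13), (-57, 15), (-54, 20), (-51, 15), (-48, 11), (-45, 15), (-42, 13), (-39, 12), (-36, 11), (-33, 12), (-30, 14), (-27, 13), (-24, 99), (-21, 110), (-18, 43), (-15, 10), (-12, 11), (-9, 11), (-6, 10), (-3, 6), (0, 8), (3, 8), (6, 13), (9, 13), (12, 13), (15, 10), (18, 9), (21, 11), (24, 10), (27, 10), (30, 9), (33, 11)]
0.079 25.0 [(-75, 96), (-72, 96), (-69, 95), (-66, 95), (-63, 96), (-60, 95), (-57, 95), (-54, 96), (-51, 95), (-48, 96), (-45, 95), (-42, 96), (-39, 95), (-36, 96), (-33, 96), (-30, 93), (-27, 96), (-24, 102), (-21, 104), (-18, 96), (-15, 95), (-12, 95), (-9, 96), (-6, 95), (-3, 97), (0, 101), (3, 113), (6, 113), (9, 96), (12, 96), (15, 95), (18, 96), (21, 95), (24, 96), (27, 95), (30, 96), (33, 96)]
0.099 8 [(-75, 77), (-72, 79), (-69, 80), (-66, 79), (-63, 78), (-60, 79), (-57, 77), (-54, 76), (-51, 72), (-48, 76), (-45, 72), (-42, 74), (-39, 72), (-36, 76), (-33, 75), (-30, 68), (-27, 23), (-24, 3), (-21, 4), (-18, 12), (-15, 34), (-12, 68), (-9, 73), (-6, 73), (-3, 73), (0, 77), (3, 76), (6, 80), (9, 76), (12, 80), (15, 74), (18, 79), (21, 80), (24, 80), (27, 83), (30, 84), (33, 83)]
axis px [275.5159299  279.99940159]
crop 215 170
```

View pics/c1.png

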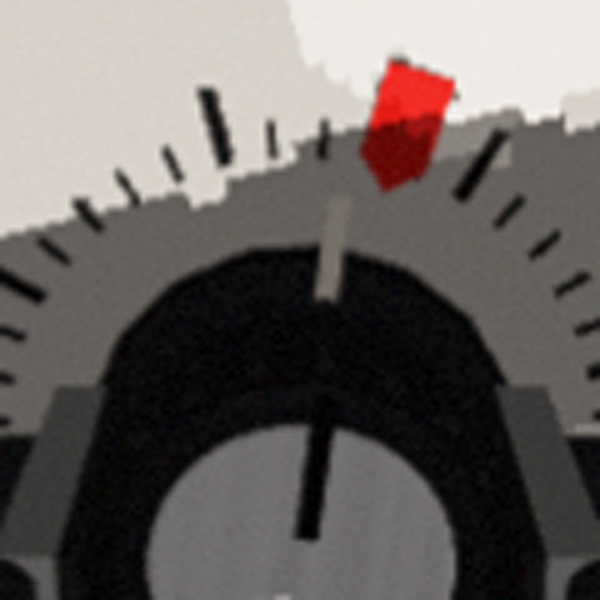

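```bash
sed -i "s/(r>140)&(g<90)&(b<90)/(r>80)\&(r>2.5*g)\&(r>2.5*b)/" v.py; python3 - <<'E'
from h import *
p=bot.grab_frame('wrist'); V=np.array([.5515,.1420]); 
for uv in((292,208),(299,185.5),(295.5,196.5)):
    X=onz(p,uv,.0725); print(X, np.linalg.norm(X[:2]-V),np.degrees(np.arctan2(*(X[:2]-V)[::-1])))
E
python3 v.py c2.png | grep red
```

```text
[0.57511336 0.12687944 0.0725    ] 0.028039654195088255 -32.63301517550017
[0.58563053 0.12059851 0.0725    ] 0.04028544223578701 -32.08969464436431
[0.58055119 0.1236773  0.0725    ] 0.03434666213763301 -32.23978676721111
red 296 [295.71621622 194.46283784] [0.5816 0.1233 0.0725] 0.0354 ang -31.943251092766644
```

{"method": "move_arm", "body": {"moves": "0 0 0 0.05; 0 0 0 0.1; 0 0 0 0.15; 0 0 0 0.175; 0 0 0 0.175; 0 0 0 0.175; 0 0 0 0.175; 0 0 0 0.175; 0 0 0 0.175; 0 0 0 0.175"}}

```text
clock: 7.5
position: [0.5515, 0.1419, 0.099]
tool_rot: [-3.141, -0.003, -0.435]
force: [5.2, -5.8, 6.1]
grip_width: 0.0344
```

```bash
python3 v.py c3.png
```

```text
red 296 [283.30067568 192.08108108] [0.5815 0.1234 0.0725] 0.0353 ang -31.589148131737463
0.079 19.5 [(-75, 12), (-72, 12), (-69, 18), (-66, 18), (-63, 15), (-60, 15), (-57, 14), (-54, 10), (-51, 10), (-48, 10), (-45, 13), (-42, 17), (-39, 10), (-36, 40), (-33, 109), (-30, 97), (-27, 10), (-24, 11), (-21, 12), (-18, 9), (-15, 8), (-12, 9), (-9, 10), (-6, 11), (-3, 11), (0, 11), (3, 10), (6, 10), (9, 10), (12, 11), (15, 11), (18, 11), (21, 10), (24, 10), (27, 9), (30, 9), (33, 12)]
0.079 25.0 [(-75, 95), (-72, 95), (-69, 95), (-66, 96), (-63, 95), (-60, 95), (-57, 96), (-54, 95), (-51, 95), (-48, 99), (-45, 99), (-42, 101), (-39, 97), (-36, 95), (-33, 104), (-30, 97), (-27, 95), (-24, 95), (-21, 95), (-18, 95), (-15, 95), (-12, 96), (-9, 94), (-6, 95), (-3, 94), (0, 112), (3, 104), (6, 95), (9, 96), (12, 94), (15, 94), (18, 95), (21, 95), (24, 94), (27, 95), (30, 94), (33, 95)]
0.099 8 [(-75, 73), (-72, 73), (-69, 73), (-66, 75), (-63, 72), (-60, 77), (-57, 73), (-54, 73), (-51, 71), (-48, 73), (-45, 72), (-42, 73), (-39, 51), (-36, 10), (-33, 4), (-30, 3), (-27, 32), (-24, 64), (-21, 72), (-18, 74), (-15, 73), (-12, 72), (-9, 77), (-6, 76), (-3, 76), (0, 74), (3, 79), (6, 79), (9, 76), (12, 79), (15, 80), (18, 83), (21, 80), (24, 80), (27, 83), (30, 84), (33, 84)]
axis px [275.36838716 279.90105405]
crop 215 170
```

View pics/c3.png

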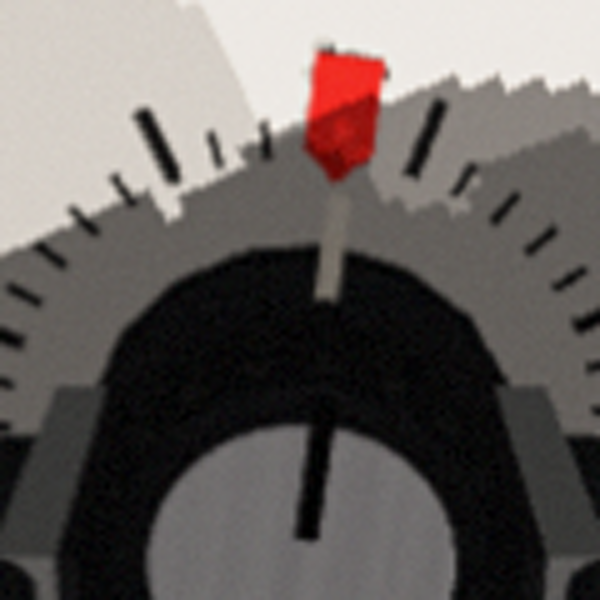

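Pointer and marker tip line up (pointer about -32°, marker about -31.6°). Next: release and lift.

{"method": "move_arm", "body": {"moves": "0 0 0 0; 0 0 0 0; 0 0 0 0; 0 0 0 0; 0 0 0 0; 0 0 0 0; 0 0 -20 0; 0 0 -50 0; 0 0 -80 0; 0 0 -80 0", "grip": 0.75}}

```text
clock: 8.38
position: [0.552, 0.1431, 0.1827]
tool_rot: [-3.137, -0.004, -0.435]
force: [1.8, 0.7, -0.5]
grip_width: 0.0638
```

```bash
python3 v.py c4.png 0.5508 0.1422; python3 m.py w4.png
```

```text
red 122 [282.67213115 168.43442623] [0.5815 0.1233 0.0725] 0.036 ang -31.599520274482128
0.079 19.5 [(-75, 28), (-72, 23), (-69, 20), (-66, 21), (-63, 17), (-60, 19), (-57, 20), (-54, 17), (-51, 15), (-48, 17), (-45, 16), (-42, 19), (-39, 13), (-36, 46), (-33, 122), (-30, 112), (-27, 19), (-24, 17), (-21, 17), (-18, 14), (-15, 19), (-12, 13), (-9, 16), (-6, 12), (-3, 25), (0, 31), (3, 31), (6, 17), (9, 15), (12, 13), (15, 16), (18, 16), (21, 18), (24, 16), (27, 18), (30, 18), (33, 15)]
0.079 25.0 [(-75, 145), (-72, 147), (-69, 144), (-66, 130), (-63, 120), (-60, 106), (-57, 105), (-54, 105), (-51, 106), (-48, 107), (-45, 106), (-42, 106), (-39, 106), (-36, 106), (-33, 127), (-30, 153), (-27, 149), (-24, 166), (-21, 172), (-18, 205), (-15, 225), (-12, 224), (-9, 224), (-6, 224), (-3, 231), (0, 235), (3, 224), (6, 225), (9, 224), (12, 225), (15, 225), (18, 224), (21, 220), (24, 215), (27, 193), (30, 175), (33, 170)]
0.099 8 [(-75, 100), (-72, 96), (-69, 99), (-66, 96), (-63, 96), (-60, 92), (-57, 92), (-54, 92), (-51, 94), (-48, 92), (-45, 95), (-42, 90), (-39, 63), (-36, 38), (-33, 9)
[... 407 characters left out ...]
75  0.59  0.57  1.84 -0.42  0.83 -1.98]
jig [319.8  92.4] 0.89 [0.6218 0.0642 0.    ] depth pt [0.6195 0.0781 0.0844]
volt [277.6 212.7] 0.95 [0.5505 0.1417 0.073 ] depth pt [0.558  0.1385 0.1004]
step [456.6 138.3] 0.59 [ 0.5467 -0.0068  0.073 ] depth pt [0.5558 0.0095 0.1043]
volt_grip [277.9 219.3] 0.76 [0.5525 0.1407 0.097 ] depth pt [0.5535 0.1403 0.1003]
step_grip [477.6 136.5] 0.8 [ 0.5487 -0.0086  0.097 ] depth pt [ 0.5509 -0.0044  0.1041]
volt_tip [280.8 177.7] 0.79 [0.576  0.1274 0.079 ] depth pt [0.576  0.1273 0.0793]
step_tip [419.9 132.6] 0.96 [0.5638 0.0208 0.079 ] depth pt [0.5625 0.0183 0.0731]
mark_tip [277.6 178.3] 0.67 [0.5766 0.1297 0.079 ] depth pt [0.5754 0.1302 0.0714]
```

View pics/c4.png

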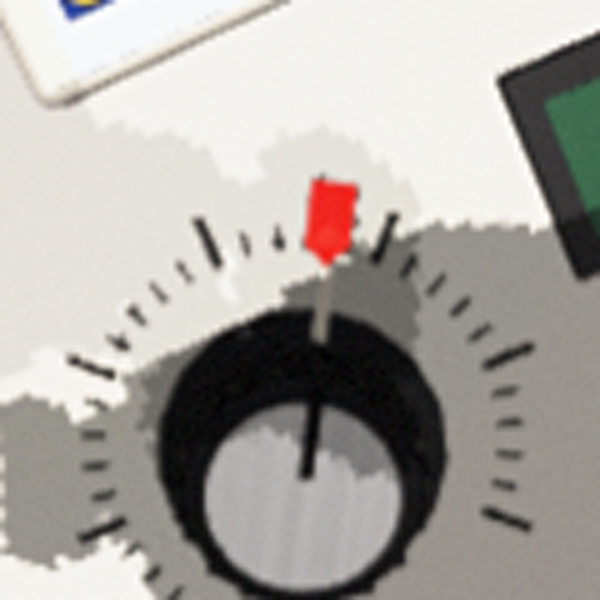

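Knob is set and released: the pointer at about -32° points at the marker tip. Next I'll move to above the switch.

{"method": "move_arm", "body": {"moves": "10 20 0 -0.12; 25 55 0 -0.24; 40 90 0 -0.36; 55 125 0 -0.48; 61 138 0 -0.6; 61 138 0 -0.72; 61 138 0 -0.84; 61 138 0 -0.96; 61 138 0 -1.08; 61 138 0 -1.2"}}

```text
clock: 9.72
position: [0.5472, -0.008, 0.1778]
tool_rot: [-3.141, 0.0, 0.771]
force: [0.7, -0.5, 0.3]
grip_width: 0.0642
```

{"method": "move_arm", "body": {"moves": "0 0 0 -0.12; 0 0 0 -0.24; 0 0 0 -0.36; 0 0 0 -0.397; 0 0 0 -0.397; 0 0 0 -0.397; 0 0 0 -0.397; 0 0 0 -0.397; 0 0 0 -0.397; 0 0 0 -0.397"}}

```text
clock: 10.55
position: [0.5473, -0.0078, 0.1779]
tool_rot: [-3.142, 0.0, 1.162]
force: [0.0, 0.2, -0.8]
grip_width: 0.0642
```

```bash
python3 m.py w5.png
```

```text
10.55 [ 0.5472581  -0.00775609  0.17794869] [-3.14152785e+00  1.06218631e-04  1.16244259e+00] 0.06423337393175833 [-0.19  0.5   0.13  1.88 -0.09  0.77 -0.42]
jig [316.7  92.1] 0.82 [0.6217 0.0662 0.    ] depth pt [0.6105 0.0638 0.0724]
volt [192.8  19.9] 0.64 [0.5506 0.1419 0.073 ] depth pt [0.5536 0.1316 0.1007]
step [279.6 213.1] 0.63 [ 0.5507 -0.0083  0.073 ] depth pt [5.540e-01 3.000e-04 1.038e-01]
volt_grip [181.1   4.8] 0.95 [0.5504 0.1437 0.097 ] depth pt [0.5508 0.1423 0.1002]
step_grip [277.6 222.3] 0.73 [ 0.5493 -0.0073  0.097 ] depth pt [ 0.5501 -0.0052  0.1036]
volt_tip [233.4  20.1] 0.85 [0.5759 0.1283 0.079 ] depth pt [0.576  0.1307 0.0717]
step_tip [277.1 172.6] 0.97 [0.5619 0.0227 0.079 ] depth pt [0.562  0.0228 0.0796]
mark_tip [230.4  26.2] 0.61 [0.5725 0.1257 0.079 ] depth pt [0.5724 0.1278 0.0723]
```

View pics/w5.png

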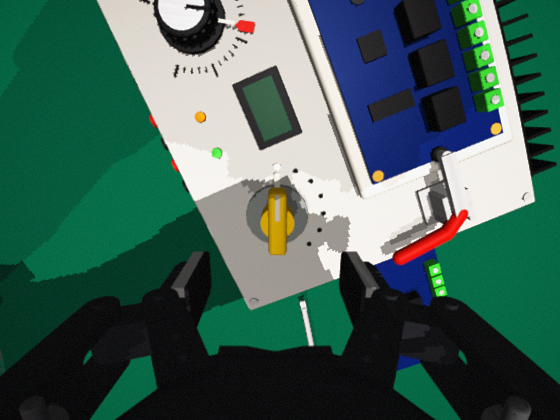

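The wing is vertical in the image and centred between the jaws (pads at about 195 and 360). Next: descend and grip.

{"method": "move_arm", "body": {"moves": "1 1 20 0; 1 1 40 0; 1 1 55 0; 1 1 68 0; 1 1 77 0; 1 1 77 0; 1 1 77 0; 1 1 77 0; 1 1 77 0; 1 1 77 0"}}

```text
clock: 11.83
position: [0.549, -0.0073, 0.1017]
tool_rot: [3.141, -0.001, 1.163]
force: [1.0, 1.2, -0.1]
grip_width: 0.0636
```

{"method": "move_arm", "body": {"moves": "0 0 0 0; 0 0 0 0; 0 0 0 0; 0 0 0 0; 0 0 0 0; 0 0 0 0; 0 0 0 0; 0 0 0 0; 0 0 0 0; 0 0 0 0", "grip": 0, "grip_force": 45}}

```text
clock: 12.67
position: [0.5491, -0.0075, 0.1013]
tool_rot: [3.141, -0.0, 1.163]
force: [3.0, -3.3, 5.8]
grip_width: 0.0115
```

```bash
cat > o.py <<'E'
from h import *
s=bot.observe(); print(s['clock'],s['position'],'yaw',s['tool_rot'],'F',s['force'].round(2),'M',s['moment'].round(3),s['grip_width'],np.round(s['qpos'],2),np.round(s['joint_efforts'],2))
E
python3 o.py
```

```text
12.6667 [ 0.54905944 -0.00750702  0.1012707 ] yaw [ 3.14059430e+00 -2.84096276e-04  1.16264772e+00] F [ 2.96 -3.27  5.75] M [-0.499 -0.551  0.057] 0.011548968441878273 [-0.17  0.61  0.11  1.92 -0.11  0.61 -0.41] [-1.150e+00 -8.481e+01  4.090e+00 -2.167e+01 -4.100e-01  8.800e-01
 -4.000e-02]
```

{"method": "move_arm", "body": {"moves": "0 0 0 0.04; 0 0 0 0.08; 0 0 0 0.12; 0 0 0 0.16; 0 0 0 0.196; 0 0 0 0.196; 0 0 0 0.196; 0 0 0 0.196; 0 0 0 0.196; 0 0 0 0.196"}}

```text
clock: 13.5
position: [0.5491, -0.0075, 0.1012]
tool_rot: [3.141, -0.0, 0.967]
force: [4.0, -2.8, 5.6]
grip_width: 0.0123
```

```bash
python3 o.py
```

```text
13.5 [ 0.54906389 -0.00752289  0.10123118] yaw [ 3.14061178e+00 -4.08198064e-04  9.66943310e-01] F [ 4.  -2.8  5.6] M [-0.443 -0.647  0.272] 0.012273182561733301 [-0.21  0.62  0.16  1.92 -0.16  0.61 -0.55] [ -1.1  -84.62   5.32 -21.38  -0.6    1.02  -0.26]
```

{"method": "move_arm", "body": {"moves": "0 0 0 0.04; 0 0 0 0.08; 0 0 0 0.12; 0 0 0 0.16; 0 0 0 0.196; 0 0 0 0.196; 0 0 0 0.196; 0 0 0 0.196; 0 0 0 0.196; 0 0 0 0.196"}}

```text
clock: 14.33
position: [0.5491, -0.0075, 0.1013]
tool_rot: [3.141, -0.001, 0.771]
force: [3.4, -3.0, 5.0]
grip_width: 0.0121
```

```bash
python3 o.py
```

```text
14.3333 [ 0.54913125 -0.00754751  0.10125576] yaw [ 3.14062660e+00 -7.14817868e-04  7.70857175e-01] F [ 3.43 -3.02  5.03] M [-0.498 -0.806  0.014] 0.01211086812349092 [-0.25  0.62  0.21  1.93 -0.22  0.61 -0.7 ] [-1.340e+00 -8.434e+01  6.300e+00 -2.100e+01 -4.000e-01  1.200e+00
 -5.000e-02]
```

{"method": "move_arm", "body": {"moves": "0 0 0 0.04; 0 0 0 0.08; 0 0 0 0.12; 0 0 0 0.16; 0 0 0 0.196; 0 0 0 0.196; 0 0 0 0.196; 0 0 0 0.196; 0 0 0 0.196; 0 0 0 0.196"}}

```text
clock: 15.17
position: [0.5491, -0.0076, 0.1013]
tool_rot: [3.141, -0.001, 0.575]
force: [4.8, -3.0, 6.2]
grip_width: 0.0121
```

```bash
python3 o.py
```

```text
15.1667 [ 0.54914959 -0.00758912  0.10125228] yaw [ 3.14066353e+00 -8.88380864e-04  5.75107866e-01] F [ 4.76 -3.04  6.16] M [-0.552 -0.888  0.281] 0.012101943693119255 [-0.28  0.63  0.27  1.93 -0.27  0.61 -0.84] [ -1.36 -84.     7.42 -20.53  -0.62   1.41  -0.28]
```

{"method": "move_arm", "body": {"moves": "0 0 0 0.04; 0 0 0 0.08; 0 0 0 0.12; 0 0 0 0.16; 0 0 0 0.196; 0 0 0 0.196; 0 0 0 0.196; 0 0 0 0.196; 0 0 0 0.196; 0 0 0 0.196"}}

```text
clock: 16.0
position: [0.5492, -0.0076, 0.1013]
tool_rot: [3.141, -0.001, 0.379]
force: [4.5, -3.5, 5.6]
grip_width: 0.0121
```

```bash
python3 o.py
```

```text
16.0 [ 0.54919352 -0.00764875  0.10125   ] yaw [ 3.14081494e+00 -1.14839507e-03  3.78719696e-01] F [ 4.46 -3.51  5.62] M [-0.624 -0.867  0.075] 0.012141836684124259 [-0.32  0.64  0.32  1.93 -0.33  0.62 -0.99] [-1.610e+00 -8.377e+01  8.430e+00 -2.026e+01 -4.000e-01  1.520e+00
 -6.000e-02]
```

{"method": "move_arm", "body": {"moves": "0 0 0 0.04; 0 0 0 0.08; 0 0 0 0.12; 0 0 0 0.16; 0 0 0 0.197; 0 0 0 0.197; 0 0 0 0.197; 0 0 0 0.197; 0 0 0 0.197; 0 0 0 0.197"}}

```text
clock: 16.83
position: [0.5492, -0.0077, 0.1013]
tool_rot: [3.141, -0.001, 0.182]
force: [5.7, -4.0, 5.6]
grip_width: 0.0119
```

```bash
python3 o.py
```

```text
16.8333 [ 0.54924577 -0.00768559  0.10126755] yaw [ 3.14091073e+00 -1.34659410e-03  1.81968897e-01] F [ 5.68 -4.04  5.56] M [-0.69  -0.999  0.262] 0.011899976686711809 [-0.36  0.65  0.37  1.93 -0.38  0.63 -1.13] [ -1.6  -83.52   9.63 -19.94  -0.59   1.64  -0.29]
```

{"method": "move_arm", "body": {"moves": "0 0 0 0.04; 0 0 0 0.08; 0 0 0 0.11; 0 0 0 0.137; 0 0 0 0.137; 0 0 0 0.137; 0 0 0 0.137; 0 0 0 0.137; 0 0 0 0.137; 0 0 0 0.137"}}

```text
clock: 17.67
position: [0.5492, -0.0077, 0.1013]
tool_rot: [3.141, -0.001, 0.045]
force: [4.1, -4.1, 4.0]
grip_width: 0.012
```

```bash
python3 o.py
```

```text
17.6667 [ 0.54924813 -0.00771623  0.10126764] yaw [ 3.14111916e+00 -1.44447027e-03  4.47289661e-02] F [ 4.09 -4.14  4.04] M [-0.66  -0.962  0.126] 0.012037792376955188 [-0.38  0.66  0.41  1.93 -0.42  0.63 -1.23] [ -1.78 -83.37  10.33 -19.78  -0.43   1.7   -0.12]
```

{"method": "move_arm", "body": {"moves": "0 0 0 0.03; 0 0 0 0.06; 0 0 0 0.06; 0 0 0 0.06; 0 0 0 0.06; 0 0 0 0.06; 0 0 0 0.06; 0 0 0 0.06; 0 0 0 0.06; 0 0 0 0.06"}}

```text
clock: 18.5
position: [0.5492, -0.0077, 0.1013]
tool_rot: [3.141, -0.001, -0.015]
force: [4.2, -3.4, 5.3]
grip_width: 0.0118
```

```bash
python3 o.py; python3 m.py w6.png
```

```text
18.5 [ 0.54922452 -0.0077362   0.10125062] yaw [ 3.14116047e+00 -1.44948171e-03 -1.52965897e-02] F [ 4.24 -3.4   5.29] M [-0.69  -0.987  0.064] 0.011847725327283525 [-0.39  0.66  0.43  1.93 -0.44  0.64 -1.28] [-1.840e+00 -8.330e+01  1.066e+01 -1.970e+01 -3.800e-01  1.730e+00
 -7.000e-02]
18.5 [ 0.54922452 -0.0077362   0.10125062] [ 3.14116047e+00 -1.44948171e-03 -1.52965897e-02] 0.011847725327283525 [-0.39  0.66  0.43  1.93 -0.44  0.64 -1.28]
jig [171.7 114.9] 0.84 [0.6255 0.0653 0.    ] depth pt [0.6229 0.0379 0.084 ]
volt [ 14.2 252.9] 0.94 [0.5511 0.1429 0.073 ] depth pt [0.5581 0.1272 0.0889]
step [275.4 256.5] 0.8 [ 0.548  -0.0077  0.073 ] depth pt [ 0.5626 -0.0078  0.1048]
step_grip [276.3 279.7] 0.92 [ 0.5471 -0.008   0.097 ] depth pt [ 0.5504 -0.008   0.103 ]
volt_tip [ 19.3 213.1] 0.57 [0.5766 0.1276 0.079 ] depth pt [0.5747 0.1337 0.0724]
step_tip [275.3 200.1] 0.68 [ 0.5812 -0.0081  0.079 ] depth pt [ 0.5814 -0.0081  0.0796]
mark_tip [ 19.  217.8] 0.68 [0.574  0.1285 0.079 ] depth pt [0.5742 0.1278 0.0797]
```

View pics/w6.png

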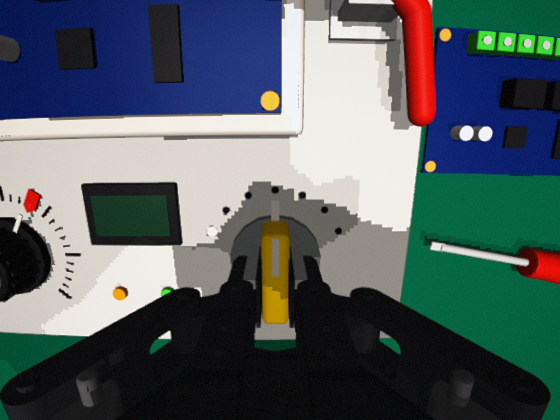

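The white pointer at (275,205) points at the third black dot at (275,190); the first two are at (226,210) and (248,195). The knob is undisturbed, so I'm handing in while holding.

```bash
python3 -c "
from workcell import bot
print(bot.job_done(), bot.observe()['clock'])"
```

```text
the job is handed in; nothing more can be done
the job is handed in; nothing more can be done
```

I set the voltage knob on the red marker, let go of it, then turned the load switch to its third stop. I handed the job in with the gripper still holding the switch, at about 18.5 s of the 67 s allowed.

- **Knob:** I gripped it and turned it about 2.0 rad clockwise. After letting go, the pointer stood at about -32° and the marker at -31.6°. The last picture, taken with the switch held, still showed them together.
- **Switch:** I turned it 1.178 rad in half-click steps with a 45 N grip. The turning torque read:

| Position | Torque (N m) |
|---|---|
| Half way from off to the first stop | 0.27 |
| First stop | 0.01 |
| Half way to the second stop | 0.28 |
| Second stop | 0.08 |
| Half way to the third stop | 0.26 |
| Third stop | 0.06 |

- **Third stop:** In the last picture the switch pointer is on the third black dot. Its direction is about -0.7°, against about -0.9° for the jig's x axis.
- **Disagreement:** The first-stop torque was lower than the text's roughly 0.05 N m. The other readings fit the text within about 0.02 N m.
- **Bystanders:** The moves kept clear of the loose board, bin, terminal strip and screwdriver. I did not measure their positions afterwards.

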